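Pop open two touch-latch lids on the coffee bar

TASK

Set up the coffee bar for service: with the fingertips, press the brass mark on the orange caddy's lid until its catch lets go, and let the lid spring up ajar; then do the same with the walnut (dark brown) lid. Leave the white caddy shut, and leave the jug, the tamper and the cup standing where they are.

Things in the scene. Friction and masses are not known exactly. Their poses are not given: they have to be found in the camera images.
- orange_caddy: The orange caddy: a white box open at the top fixed to the bar, 150 deep (x) x 130 wide (y) x 110 high, walls 5, with its orange plastic lid (137 x 114 x 12) set in its top, lid top 118 above the bar. Origin: centre of its underside. Its x axis points from the front (the lid's free edge, towards the robot) to the back (the hinge).
- orange_lid (a joint): Lid angle about its rear hinge, rad. 0 = latched; negative = pressed in, stop at -0.045; positive = risen. Push-to-open catch: pressing the lid front down to its stop (5 mm at the brass mark, about 3 N before the stop) frees it (from about -0.025); once the finger rises again a spring swings the lid up to its stop at 0.5 in under 1 s, where it stays. Pressed less, it stays latched.
- orange_press (a point): Centre of the brass touch mark (24 mm disc) on top of this lid, 20 mm in from its front edge, on its middle line: the place to press. It moves with the lid; its z axis is the lid's outward normal.
- walnut_caddy: The walnut caddy: a white box open at the top fixed to the bar, 150 deep (x) x 130 wide (y) x 110 high, walls 5, with its dark brown walnut lid (137 x 114 x 12) set in its top, lid top 118 above the bar. Origin: centre of its underside. Its x axis points from the front (the lid's free edge, towards the robot) to the back (the hinge).
- walnut_lid (a joint): Lid angle about its rear hinge, rad. 0 = latched; negative = pressed in, stop at -0.045; positive = risen. Push-to-open catch: pressing the lid front down to its stop (5 mm at the brass mark, about 3 N before the stop) frees it (from about -0.025); once the finger rises again a spring swings the lid up to its stop at 0.5 in under 1 s, where it stays. Pressed less, it stays latched.
- walnut_press (a point): Centre of the brass touch mark (24 mm disc) on top of this lid, 20 mm in from its front edge, on its middle line: the place to press. It moves with the lid; its z axis is the lid's outward normal.
- white_caddy: The white caddy: a white box open at the top fixed to the bar, 150 deep (x) x 130 wide (y) x 110 high, walls 5, with its white plastic lid (137 x 114 x 12) set in its top, lid top 118 above the bar. Origin: centre of its underside. Its x axis points from the front (the lid's free edge, towards the robot) to the back (the hinge).
- white_lid (a joint): Lid angle about its rear hinge, rad. 0 = latched; negative = pressed in, stop at -0.045; positive = risen. Push-to-open catch: pressing the lid front down to its stop (5 mm at the brass mark, about 3 N before the stop) frees it (from about -0.025); once the finger rises again a spring swings the lid up to its stop at 0.5 in under 1 s, where it stays. Pressed less, it stays latched.
- white_press (a point): Centre of the brass touch mark (24 mm disc) on top of this lid, 20 mm in from its front edge, on its middle line: the place to press. It moves with the lid; its z axis is the lid's outward normal.
- jug: Bystander: loose steel milk jug, 74 mm across, 90 high, side handle. Origin: centre of its underside.
- tamper: Bystander: loose coffee tamper, steel foot 58 mm across and dark wooden grip, 79 high. Origin: centre of its underside.
- cup: Bystander: loose white ceramic cup, 76 mm across, 60 high. Origin: centre of its underside.

How it is judged:
By the outcome, as a careful person would: the job done as asked, in the order asked, and still so for the second after the job is handed in, with the robot touching nothing.
It also fails if it takes over 40 s, if anything falls off the work surface, if the arm or the gripper's body presses on something with over 40 N, if the wrist force passes 120 N, or if a joint passes its speed limit or range.

ROBOT

A 7-joint arm with a two-finger parallel gripper is mounted at the origin on the work surface. World frame = base frame: x ahead of the robot, y to its left, z up, the work surface at z = 0. Lengths are in m, angles in rad, forces in N, time in s.
With the tool pointing down it reaches from about 0.4 to 0.85 m from the base axis. Payload 10.4 kg.
Tool frame: the origin (TCP) lies on the centre line of the jaws, within the pads' length; the fingertips stand 22 mm ahead of it and the grasp point (between the pads) lies 3 mm ahead of it; z points along the fingers, y is the direction in which the jaws open and shut (so a half turn about z gives the same grasp; the last joint's range is limited). The gripper opens to 85 mm and grips with 20 to 120 N. Pads are 22 mm wide; open, the fingers measure 114 mm over their backs; the gripper's body (76 mm by 85 mm) begins 54 mm behind the grasp point. The pads swing forward as they close: fully open they stand 13 mm farther back than shut.
Start: joints at [1.111, 0.332, -0.065, 1.46, 0.022, 1.35, -0.088], TCP at [0.264, -0.566, 0.253] pointing down, gripper open.
Joint ranges: [-2.6, 2.6], [-0.5, 2.12], [-1.47, 1.34], [0.16, 2.42], [-1.27, 4.41], [0.06, 2.06], [-2.6, 2.6]. Speed limits (rad/s): [2.22, 2.22, 2.79, 2.79, 3.14, 3.14, 3.14].

INTERFACE

Orientations are given as a unit quaternion [x, y, z, w].
In Python, from workcell import manip gives the robot as it stands. The module is installed in compiled form; this text tells all that it offers.
- The arm moves only by the shell command python3 -m crank 'ROWS' [FORCE]. ROWS is JSON, a list of rows, each a list of 3 entries, a list of its own where there are three numbers: the opening, from -1 (shut) to 1 (fully open), then the shift along the tool's x, y, z normalised to -1 to 1, where 1 is 80 mm, then the turn, a rotation vector about the tool's x, y, z normalised to -1 to 1, where 1 is pi/4 rad. In form: [[jaw, [tx, ty, tz], [ax, ay, az]], ...]. A call has exactly 5 rows; each row shifts and turns the commanded pose from where the row before left it, along the tool's axes as they then stand; what a row does not reach is not made up. A row lasts 1/10 s, in which the tool goes at most 50 mm and 8.59 degrees, less where a joint would pass 70% of its speed; a pose out of reach is approached as far as the arm can. A call with a number of a shift or a turn outside -1 to 1 is refused whole. A call with a gripper value outside its range is refused whole. The fingers move at their own pace and stop on an object; FORCE is the grip in N (left out, the last holds). Time passes only in rows, so rows that do not move let the fingers close, or fill a call up. It gives the time, the measured TCP pose, the force and the opening at its end, in the units of the state.
- manip.get_obs(): the state, without advancing time (a new reading comes with each control period).
- manip.camera(name): name is "side" or "top" or "wrist"; returns the picture (420x560x3 uint8, blue, green, red); there is no depth.
- manip.camera_info(name): a dict with "K" (3x3 intrinsics, pixels), "k1" (the pictures are not rectified: a ray, as slopes to the right and down, at radius r is drawn at 1 + k1 r^2 times it, then the intrinsics apply), "camera_from_world" (4x4, takes a point from world to camera coordinates); the wrist camera has in their place "mount" (4x4, takes a point from camera to tool coordinates, whose origin is the TCP and whose axes are the flange's). Camera axes: x right, y down, z forward; pixel columns grow to the right and rows downward; lengths in m; the calibration is good to about 2 mm. A picture is of the moment at which its call begins: read the wrist's pose just before it. camera_info takes no time and is no camera call.
- manip.hand_in(): hands the job in, once; it reports no verdict.
The state is a dict: "clock": time; "joint_pos": joint angles; "joint_velocities": joint speeds; "tau": joint torques, N m; "position": TCP position; "ee_rot": TCP orientation; "ft_force": force on the tool from outside, world axes, zero at the start; "torque": the same for the moment, N m; "grip_width": opening from 0.0 (shut) to 1.0 (fully open).
Only numpy, scipy, OpenCV 4.12 (cv2) and the standard library are available. Lean on these libraries where they do the work, as an engineer would, in place of code of your own. Each camera call takes 0.05 s, during which the arm holds its last target.

## Working session

There is one attempt and no reset: what is moved stays moved. The work goes in short steps, Python scripts to look and compute and a shell command to move; the robot and the scene stay as the last step left them, time stands still between calls to the robot, and variables do not carry over. Pictures are saved under pics/ and viewed, and the job is handed in when it is done.

```bash
mkdir -p pics; python3 - <<'E'
from workcell import manip
import cv2
o=manip.get_obs();print(o)
for n in("top","side"):
    cv2.imwrite(f"pics/{n}0.png",manip.camera(n)); print(n,manip.camera_info(n))
print(manip.camera_info("wrist"))
E
```

```text
{'clock': 0.0, 'joint_pos': array([ 1.11137326,  0.33289123, -0.06468376,  1.46094836,  0.02158093,
        1.34987405, -0.08846336]), 'joint_velocities': array([-2.86708427e-04, -1.76316341e-03,  4.82415060e-04,  2.33929308e-05,
       -7.28061874e-04,  5.39808964e-04, -2.15754267e-04]), 'tau': array([-8.90526953e-04, -6.25444150e+01,  4.89601213e-02, -3.91609454e+01,
        1.62502105e-02,  9.89945547e-03, -8.83981869e-06]), 'position': array([ 0.26426419, -0.5660079 ,  0.2525004 ]), 'ee_rot': array([ 9.76238478e-01,  2.16697774e-01, -1.79708385e-04, -6.90224318e-04]), 'ft_force': array([0.63500617, 0.15332774, 0.01081769]), 'torque': array([-0.02661572, -0.02520624, -0.02957466]), 'grip_width': 0.9971551483604912}
top {'K': array([[422.54504581,   0.        , 278.33311826],
       [  0.        , 422.54504581, 208.90109864],
       [  0.        ,   0.        ,   1.        ]]), 'k1': -0.12075873943940293, 'camera_from_world': array([[ 0.02722801, -0.99949699,  0.01626026, -0.01243613],
       [-0.98767412, -0.02940699, -0.153737  ,  0.57056838],
       [ 0.15413783, -0.01187388, -0
[... 390 characters left out ...]
094644 , -0.76995534,  0.18314373],
       [ 0.23270874, -0.73395336, -0.63809021,  0.93364156],
       [ 0.        ,  0.        ,  0.        ,  1.        ]])}
{'K': array([[293.36265694,   0.        , 275.45995232],
       [  0.        , 293.36265694, 211.45315957],
       [  0.        ,   0.        ,   1.        ]]), 'k1': -0.013965609031962523, 'mount': array([[ 6.78444662e-04, -9.62192066e-01, -2.72371010e-01,
         6.81376658e-02],
       [ 9.99998892e-01,  2.91869934e-04,  1.45980651e-03,
        -1.36298262e-03],
       [-1.32511734e-03, -2.72371699e-01,  9.62191198e-01,
        -1.21093381e-01],
       [ 0.00000000e+00,  0.00000000e+00,  0.00000000e+00,
         1.00000000e+00]])}
```

View pics/top0.png

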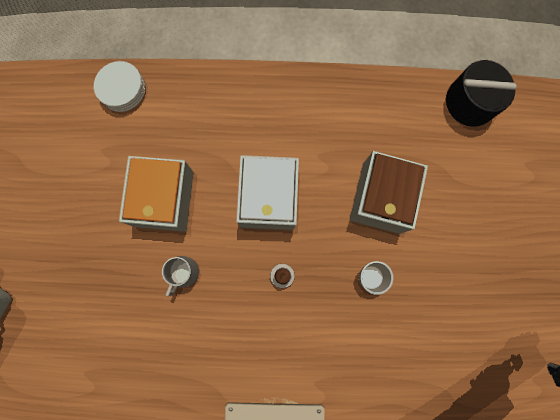

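View pics/side0.png

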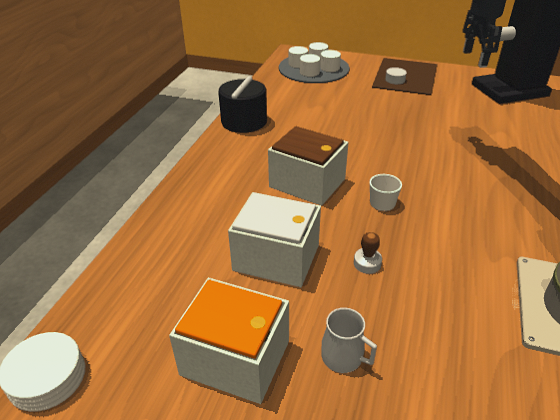

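The top view shows the brass marks at about (148,211) orange, (267,210) white and (390,209) walnut. The jug is at (180,271), in front of the orange caddy, and the cup at (376,278), in front of the walnut one.

```bash
cat > h.py <<'E'
import numpy as np,cv2
from workcell import manip
from scipy.spatial.transform import Rotation as R
def ray(name,uv):
    c=manip.camera_info(name);K=c["K"]
    p=cv2.undistortPoints(np.array([[uv]],float),K,np.array([c["k1"],0,0,0,0.]))[0,0]
    M=c["camera_from_world"];d=M[:3,:3].T@np.r_[p,1];o=-M[:3,:3].T@M[:3,3];return o,d
def at(name,uv,z):
    o,d=ray(name,uv);return o+d*(z-o[2])/d[2]
def brass(img,u,v,r=14):
    hsv=cv2.cvtColor(img,cv2.COLOR_BGR2HSV)
    m=cv2.inRange(hsv,(20,90,90),(35,255,255))
    k=np.zeros_like(m);cv2.circle(k,(u,v),r,255,-1);m&=k
    y,x=np.nonzero(m);return x.mean(),y.mean(),len(x)
def plan(tgt,yaw=None):
    o=manip.get_obs();Q=R.from_quat(o["ee_rot"])
    print("t",o["clock"],"pos",o["position"].round(4),"F",o["ft_force"].round(2),"w",round(o["grip_width"],3))
    print("rotmat",Q.as_matrix().round(3).tolist())
    print("tool shift/80mm",(Q.inv().apply(np.array(tgt)-o["position"])/.08).round(3))
E
python3 - <<'E'
from h import *
a=cv2.imread("pics/top0.png");b=cv2.imread("pics/side0.png")
for n,p,q in(("orange",(148,211),(258,322)),("white",(267,210),(298,219)),("walnut",(390,209),(326,148))):
    x=brass(a,*p);y=brass(b,*q)
    print(n,x,y,at("top",x[:2],.118).round(4),at("side",y[:2],.118).round(4))
for n,p,z in(("jug",(177,271),.09),("tamper",(283,276),.07),("cup",(376,278),.06)): print(n,at("top",p,z).round(3))
# back/front edge mid for yaw (top px corners of lid)
for n,c in(("orange",[(122,222),(179,226),(185,160),(129,158)]),("walnut",[(361,214),(408,229),(426,166),(375,153)])):
    print(n,[at("top",p,.118).round(3)[:2] for p in c])
plan((.6,.2,.25))
E
```

```text
orange (np.float64(147.65060240963857), np.float64(210.65060240963857), 83) (np.float64(257.55555555555554), np.float64(321.84722222222223), 144) [0.5468 0.29   0.118 ] [0.5475 0.2925 0.118 ]
white (np.float64(266.45), np.float64(209.6125), 80) (np.float64(298.0131578947368), np.float64(218.6578947368421), 76) [0.5569 0.0304 0.118 ] [0.5572 0.0334 0.118 ]
walnut (np.float64(389.8673469387755), np.float64(208.46938775510205), 98) (np.float64(325.72972972972974), np.float64(147.51351351351352), 37) [ 0.5674 -0.2406  0.118 ] [ 0.5676 -0.236   0.118 ]
jug [0.419 0.224 0.09 ]
tamper [ 0.415 -0.01   0.07 ]
cup [ 0.415 -0.223  0.06 ]
orange [array([0.52 , 0.345]), array([0.515, 0.219]), array([0.663, 0.215]), array([0.665, 0.342])]
walnut [array([ 0.553, -0.176]), array([ 0.523, -0.281]), array([ 0.667, -0.326]), array([ 0.693, -0.209])]
t 0.1 pos [ 0.2643 -0.566   0.2526] F [-0.4   0.22 -0.8 ] w 1.004
rotmat [[0.906, 0.423, -0.001], [0.423, -0.906, 0.001], [-0.0, -0.001, -1.0]]
tool shift/80mm [ 7.854 -6.901  0.041]
```

```bash
python3 -m crank '[[-1,[0.3,-0.3,0],[0,0,0]],[-1,[0.38,-0.4,0],[0,0,0]],[-1,[0.38,-0.4,0],[0,0,0]],[-1,[0.38,-0.4,0],[0,0,0]],[-1,[0.38,-0.4,0],[0,0,0]]]' 20
python3 -m crank '[[-1,[0.38,-0.4,0],[0,0,0]],[-1,[0.38,-0.4,0],[0,0,0]],[-1,[0.38,-0.4,0],[0,0,0]],[-1,[0.38,-0.4,0],[0,0,0]],[-1,[0.38,-0.4,0],[0,0,0]]]'
python3 -m crank '[[-1,[0.38,-0.4,0],[0,0,0]],[-1,[0.38,-0.4,0],[0,0,0]],[-1,[0.38,-0.4,0],[0,0,0]],[-1,[0.38,-0.4,0],[0,0,0]],[-1,[0.3,-0.3,0],[0,0,0]]]'
python3 -c "
from h import *
plan((.547,.291,.2))"
```

```text
clock: 0.6
position: [0.3322, -0.3651, 0.253]
ee_rot: [0.976, 0.217, -0.0, -0.0]
ft_force: [0.9, 0.9, 1.1]
grip_width: 0.14
clock: 1.1
position: [0.4021, -0.1559, 0.2532]
ee_rot: [0.976, 0.217, -0.0, 0.0]
ft_force: [1.0, 0.1, 0.4]
grip_width: -0.0
clock: 1.6
position: [0.4698, 0.0444, 0.2533]
ee_rot: [0.976, 0.217, 0.0, -0.0]
ft_force: [0.0, -0.7, -0.0]
grip_width: 0.001
t 1.6 pos [0.4698 0.0444 0.2533] F [ 0.04 -0.75 -0.03] w 0.001
rotmat [[0.905, 0.425, 0.0], [0.425, -0.905, 0.0], [0.0, -0.0, -1.0]]
tool shift/80mm [ 2.182 -2.382  0.668]
```

```bash
python3 -m crank '[[-1,[0.4,-0.44,0],[0,0,0]],[-1,[0.4,-0.44,0],[0,0,0]],[-1,[0.4,-0.44,0],[0,0,0]],[-1,[0.4,-0.44,0],[0,0,0]],[-1,[0.2,-0.22,0],[0,0,0]]]'
python3 -m crank '[[-1,[0.2,-0.22,0],[0,0,0]],[-1,[0.14,-0.14,0],[0,0,0]],[-1,[0,0,0],[0,0,0]],[-1,[0,0,0],[0,0,0]],[-1,[0,0,0],[0,0,0]]]'
cat >> h.py <<'E'
def wproj(P,o):
    c=manip.camera_info("wrist");T=c["mount"];Rt=R.from_quat(o["ee_rot"]).as_matrix()
    p=Rt.T@(np.array(P)-o["position"]);p=T[:3,:3].T@(p-T[:3,3])
    s=p[:2]/p[2];s=s*(1+c["k1"]*(s@s));return c["K"][:2,:2]@s+c["K"][:2,2]
def wat(uv,z,o):
    c=manip.camera_info("wrist");T=c["mount"];Rt=R.from_quat(o["ee_rot"]).as_matrix()
    p=cv2.undistortPoints(np.array([[uv]],float),c["K"],np.array([c["k1"],0,0,0,0.]))[0,0]
    d=Rt@T[:3,:3]@np.r_[p,1];s=Rt@T[:3,3]+o["position"];return s+d*(z-s[2])/d[2]
E
python3 -c "
from h import *
plan((.547,.291,.2))
o=manip.get_obs();cv2.imwrite('pics/w1.png',manip.camera('wrist'));cv2.imwrite('pics/t1.png',manip.camera('top'))
print(wproj((.547,.2912,.118),o))"
```

```text
clock: 2.1
position: [0.5327, 0.2501, 0.2527]
ee_rot: [0.976, 0.218, -0.0, -0.001]
ft_force: [0.2, 0.0, 0.0]
grip_width: 0.002
clock: 2.6
position: [0.5457, 0.2825, 0.2532]
ee_rot: [0.976, 0.216, -0.0, 0.0]
ft_force: [-0.2, -0.4, 0.4]
grip_width: -0.004
t 2.6 pos [0.5457 0.2825 0.2532] F [-0.21 -0.4   0.39] w -0.004
rotmat [[0.907, 0.422, 0.0], [0.422, -0.907, -0.001], [-0.0, 0.001, -1.0]]
tool shift/80mm [ 0.06  -0.091  0.665]
[268.21819315 201.50029804]
```

View pics/w1.png

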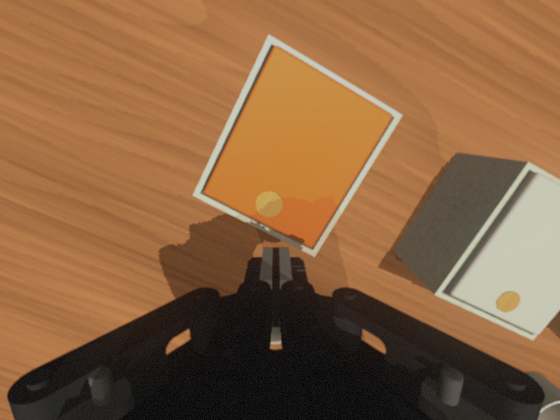

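View pics/t1.png

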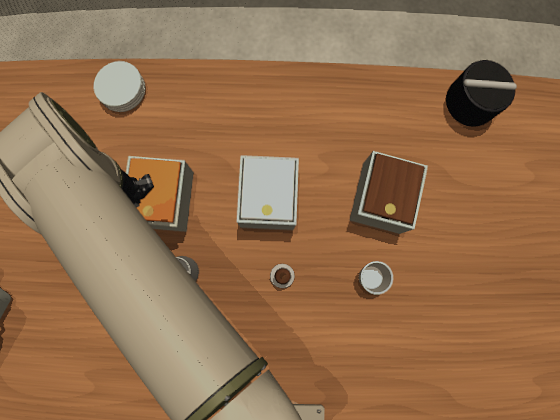

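The mark shows at (268,204) in the wrist view, within 3 px of the prediction. The shut tips are at about (277,248).

```bash
python3 -c "
from h import *
o=manip.get_obs();im=cv2.imread('pics/w1.png')
b=brass(im,268,204,18);print(b);P=wat(b[:2],.118,o);print(P)
Rt=R.from_quat(o['ee_rot']).as_matrix()
for d in(.009,.022,.035):print(d,wproj(o['position']+Rt@[0,0,d],o))
plan((P[0],P[1],.15))"
```

```text
(np.float64(265.59276018099547), np.float64(198.7285067873303), 221)
[0.54842273 0.2944008  0.118     ]
0.009 [277.79159869 272.90308331]
0.022 [277.5730616  261.35011206]
0.035 [277.38678302 251.50461155]
t 2.7 pos [0.5458 0.2825 0.2534] F [-0.68  0.01  0.1 ] w -0.0
rotmat [[0.907, 0.422, 0.0], [0.422, -0.907, -0.001], [0.0, 0.001, -1.0]]
tool shift/80mm [ 0.092 -0.123  1.292]
```

```bash
python3 -m crank '[[-1,[0.06,-0.095,0.25],[0,0,0]],[-1,[0,0,0.35],[0,0,0]],[-1,[0,0,0.3],[0,0,0]],[-1,[0,0,0.15],[0,0,0]],[-1,[0,0,0],[0,0,0]]]'
python3 -c "
from h import *
plan((.547,.2915,.143))
o=manip.get_obs();print(wproj((.547,.2915,.118),o));cv2.imwrite('pics/w2.png',manip.camera('wrist'));cv2.imwrite('pics/s2.png',manip.camera('side'))"
```

```text
clock: 3.2
position: [0.5463, 0.2915, 0.168]
ee_rot: [0.976, 0.216, -0.001, 0.0]
ft_force: [0.1, -0.4, 0.0]
grip_width: 0.001
t 3.2 pos [0.5463 0.2915 0.168 ] F [ 0.05 -0.44  0.03] w 0.001
rotmat [[0.906, 0.422, -0.002], [0.422, -0.906, -0.001], [-0.002, 0.0, -1.0]]
tool shift/80mm [0.008 0.003 0.313]
[277.5819326  240.72296665]
```

View pics/w2.png

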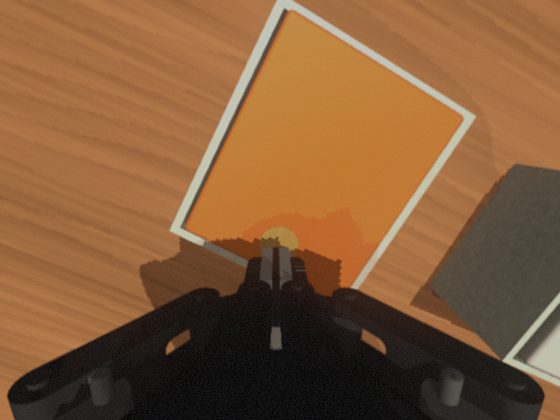

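View pics/s2.png

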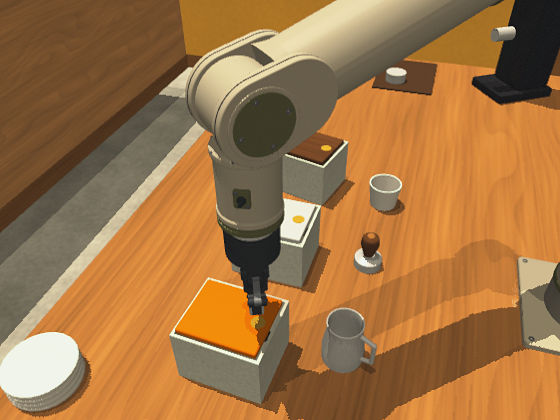

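The tips stand right over the mark (wrist view about (280,240)) and are clear of the jug. Next I descend and feel for contact.

```bash
python3 -m crank '[[-1,[0,0,0.1],[0,0,0]],[-1,[0,0,0.1],[0,0,0]],[-1,[0,0,0.08],[0,0,0]],[-1,[0,0,0.02],[0,0,0]],[-1,[0,0,0],[0,0,0]]]'
python3 -m crank '[[-1,[0,0,0.02],[0,0,0]],[-1,[0,0,0.02],[0,0,0]],[-1,[0,0,0.02],[0,0,0]],[-1,[0,0,0],[0,0,0]],[-1,[0,0,0],[0,0,0]]]'
```

```text
clock: 3.8
position: [0.5467, 0.2925, 0.1449]
ee_rot: [0.976, 0.217, -0.0, 0.0]
ft_force: [-0.3, -0.1, -0.1]
grip_width: 0.002
clock: 4.3
position: [0.5469, 0.2926, 0.1406]
ee_rot: [0.976, 0.217, 0.0, 0.0]
ft_force: [0.5, 0.9, 0.3]
grip_width: -0.001
```

```bash
python3 -m crank '[[-1,[0,0,0.02],[0,0,0]],[-1,[0,0,0.02],[0,0,0]],[-1,[0,0,0],[0,0,0]],[-1,[0,0,0],[0,0,0]],[-1,[0,0,0],[0,0,0]]]'
```

```text
clock: 4.8
position: [0.5467, 0.2926, 0.1373]
ee_rot: [0.976, 0.217, -0.0, 0.0]
ft_force: [-1.6, -0.3, 2.4]
grip_width: 0.001
```

```bash
python3 -m crank '[[-1,[0,0,0.02],[0,0,0]],[-1,[0,0,0.015],[0,0,0]],[-1,[0,0,0],[0,0,0]],[-1,[0,0,0],[0,0,0]],[-1,[0,0,0],[0,0,0]]]'
```

```text
clock: 5.3
position: [0.5467, 0.2927, 0.135]
ee_rot: [0.976, 0.217, 0.0, 0.0]
ft_force: [-3.7, -0.6, 8.5]
grip_width: 0.003
```

8.5 N is well past the 3 N spring force, so the lid is at its stop. Rising now.

```bash
python3 -m crank '[[-1,[0,0,-0.3],[0,0,0]],[-1,[0,0,-0.5],[0,0,0]],[-1,[0,0,-0.5],[0,0,0]],[-1,[0,0,-0.3],[0,0,0]],[-1,[0,0,0],[0,0,0]]]'
python3 -c "
from h import *
plan((.5675,-.239,.255))
cv2.imwrite('pics/s3.png',manip.camera('side'))"
```

```text
clock: 5.8
position: [0.5481, 0.2935, 0.2662]
ee_rot: [0.976, 0.216, 0.003, -0.001]
ft_force: [0.5, 0.8, -0.4]
grip_width: 0.001
t 5.8 pos [0.5481 0.2935 0.2662] F [ 0.55  0.83 -0.36] w 0.001
rotmat [[0.906, 0.423, 0.005], [0.423, -0.906, 0.003], [0.006, 0.0, -1.0]]
tool shift/80mm [-2.594  6.135  0.124]
```

View pics/s3.png

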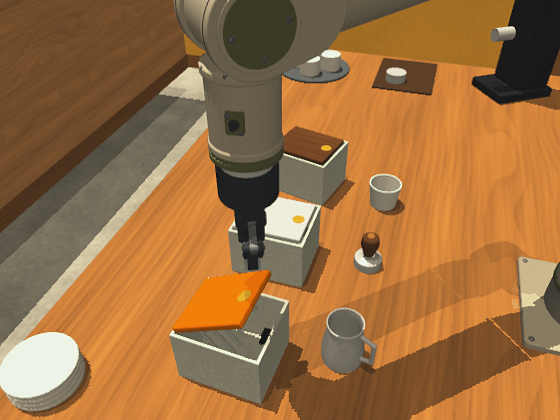

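The orange lid stands ajar, its front edge near (268,273) in the side view, and the jug hasn't moved. Moving to the walnut caddy.

```bash
python3 -m crank '[[-1,[-0.1,0.23,0],[0,0,0]],[-1,[-0.21,0.5,0],[0,0,0]],[-1,[-0.21,0.5,0],[0,0,0]],[-1,[-0.21,0.5,0],[0,0,0]],[-1,[-0.21,0.5,0],[0,0,0]]]'
python3 -m crank '[[-1,[-0.21,0.5,0],[0,0,0]],[-1,[-0.21,0.5,0],[0,0,0]],[-1,[-0.21,0.5,0],[0,0,0]],[-1,[-0.21,0.5,0],[0,0,0]],[-1,[-0.21,0.5,0],[0,0,0]]]'
python3 -m crank '[[-1,[-0.21,0.5,0],[0,0,0]],[-1,[-0.21,0.5,0],[0,0,0]],[-1,[-0.11,0.26,0],[0,0,0]],[-1,[0,0,0],[0,0,0]],[-1,[0,0,0],[0,0,0]]]'
python3 -c "
from h import *
plan((.5675,-.239,.17))
o=manip.get_obs();print(wproj((.5675,-.239,.118),o));im=manip.camera('wrist');cv2.imwrite('pics/w4.png',im)
u=[int(x) for x in wproj((.5675,-.239,.118),o)];b=brass(im,*u,30);print(b,wat(b[:2],.118,o))
Rt=R.from_quat(o['ee_rot']).as_matrix();print(wproj(o['position']+Rt@[0,0,.022],o))"
```

```text
clock: 6.35
position: [0.5536, 0.0968, 0.2609]
ee_rot: [0.976, 0.216, -0.001, 0.0]
ft_force: [1.5, -0.1, 0.4]
grip_width: 0.002
clock: 6.85
position: [0.5619, -0.1199, 0.261]
ee_rot: [0.976, 0.216, -0.001, -0.0]
ft_force: [-0.3, 0.1, -0.9]
grip_width: -0.0
clock: 7.35
position: [0.5664, -0.2269, 0.261]
ee_rot: [0.976, 0.216, -0.001, -0.001]
ft_force: [0.0, 1.5, -0.2]
grip_width: -0.0
t 7.35 pos [ 0.5664 -0.2269  0.261 ] F [ 0.03  1.49 -0.23] w -0.0
rotmat [[0.906, 0.422, -0.002], [0.422, -0.906, 0.001], [-0.001, -0.002, -1.0]]
tool shift/80mm [-0.05   0.145  1.137]
[289.00809916 208.6781501 ]
(np.float64(285.4), np.float64(208.5), 10) [ 0.56623223 -0.2358735   0.118     ]
[277.57777834 261.3561862 ]
```

View pics/w4.png

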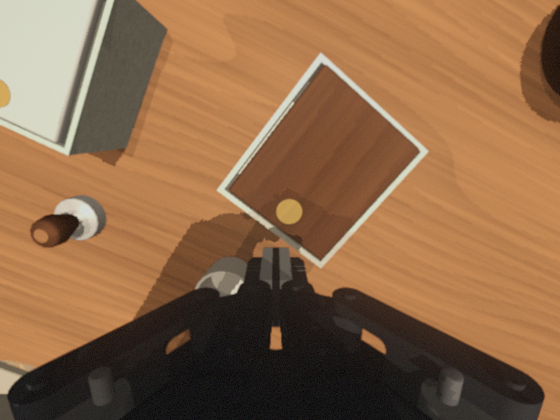

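The walnut mark is at (289,211), against a prediction of (289,209), and the cup lies below and clear of the fingers. Descending.

```bash
python3 -m crank '[[-1,[-0.05,0.145,0.2],[0,0,0]],[-1,[0,0,0.35],[0,0,0]],[-1,[0,0,0.35],[0,0,0]],[-1,[0,0,0.25],[0,0,0]],[-1,[0,0,0],[0,0,0]]]'
python3 -c "
from h import *
o=manip.get_obs();plan((.5675,-.239,.145));cv2.imwrite('pics/w5.png',manip.camera('wrist'))"
```

```text
clock: 7.9
position: [0.5662, -0.2385, 0.1664]
ee_rot: [0.976, 0.217, -0.002, -0.002]
ft_force: [-0.8, -0.3, -0.6]
grip_width: 0.005
t 7.9 pos [ 0.5662 -0.2385  0.1664] F [-0.85 -0.32 -0.63] w 0.005
rotmat [[0.906, 0.424, -0.005], [0.424, -0.906, 0.002], [-0.004, -0.004, -1.0]]
tool shift/80mm [0.012 0.014 0.267]
```

View pics/w5.png

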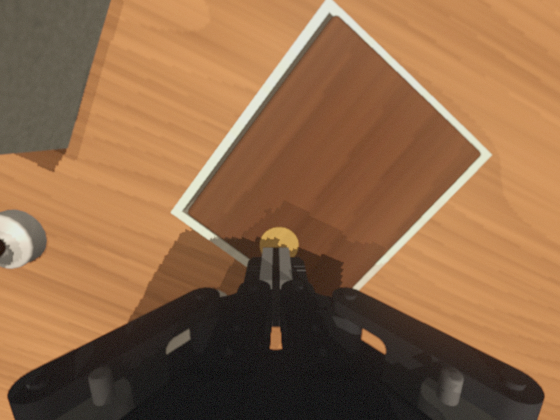

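Centred over the mark (about (279,241)). Pressing it the same way.

```bash
python3 -m crank '[[-1,[0,0,0.1],[0,0,0]],[-1,[0,0,0.1],[0,0,0]],[-1,[0,0,0.06],[0,0,0]],[-1,[0,0,0.02],[0,0,0]],[-1,[0,0,0],[0,0,0]]]'
python3 -m crank '[[-1,[0,0,0.02],[0,0,0]],[-1,[0,0,0.02],[0,0,0]],[-1,[0,0,0.02],[0,0,0]],[-1,[0,0,0],[0,0,0]],[-1,[0,0,0],[0,0,0]]]'
```

```text
clock: 8.45
position: [0.5681, -0.2392, 0.1481]
ee_rot: [0.976, 0.217, -0.0, 0.0]
ft_force: [-0.4, 0.2, 0.3]
grip_width: 0.0
clock: 8.95
position: [0.5681, -0.2391, 0.1433]
ee_rot: [0.976, 0.217, 0.0, 0.0]
ft_force: [-0.1, 0.2, -0.2]
grip_width: 0.001
```

```bash
python3 -m crank '[[-1,[0,0,0.03],[0,0,0]],[-1,[0,0,0.03],[0,0,0]],[-1,[0,0,0.02],[0,0,0]],[-1,[0,0,0],[0,0,0]],[-1,[0,0,0],[0,0,0]]]'
python3 -m crank '[[-1,[0,0,0.02],[0,0,0]],[-1,[0,0,0.01],[0,0,0]],[-1,[0,0,0],[0,0,0]],[-1,[0,0,0],[0,0,0]],[-1,[0,0,0],[0,0,0]]]'
```

```text
clock: 9.45
position: [0.5681, -0.2392, 0.137]
ee_rot: [0.976, 0.217, -0.0, 0.0]
ft_force: [-1.4, 0.9, 2.2]
grip_width: 0.003
clock: 9.95
position: [0.5681, -0.2392, 0.1351]
ee_rot: [0.976, 0.217, -0.0, 0.0]
ft_force: [-3.9, 0.9, 8.4]
grip_width: -0.0
```

```bash
python3 -m crank '[[-1,[0,0,-0.3],[0,0,0]],[-1,[0,0,-0.5],[0,0,0]],[-1,[0,0,-0.5],[0,0,0]],[-1,[0,0,-0.3],[0,0,0]],[-1,[0,0,0],[0,0,0]]]'
python3 -m crank '[[-1,[-0.2,0,-0.1],[0,0,0]],[-1,[-0.4,0,-0.1],[0,0,0]],[-1,[-0.4,0,0],[0,0,0]],[-1,[-0.2,0,0],[0,0,0]],[-1,[0,0,0],[0,0,0]]]'
python3 -m crank '[[-1,[0,0,0],[0,0,0]],[-1,[0,0,0],[0,0,0]],[-1,[0,0,0],[0,0,0]],[-1,[0,0,0],[0,0,0]],[-1,[0,0,0],[0,0,0]]]'
python3 -c "
from h import *
cv2.imwrite('pics/s6.png',manip.camera('side'));cv2.imwrite('pics/t6.png',manip.camera('top'))"
```

```text
clock: 10.45
position: [0.5697, -0.2394, 0.2664]
ee_rot: [0.976, 0.217, 0.003, 0.002]
ft_force: [0.1, 0.1, 0.1]
grip_width: 0.001
clock: 10.95
position: [0.4781, -0.2821, 0.2778]
ee_rot: [0.977, 0.214, -0.001, 0.0]
ft_force: [-0.2, 0.0, -0.3]
grip_width: -0.001
clock: 11.45
position: [0.4815, -0.2794, 0.2784]
ee_rot: [0.976, 0.217, 0.0, -0.0]
ft_force: [0.6, -0.8, 0.3]
grip_width: -0.004
```

View pics/s6.png

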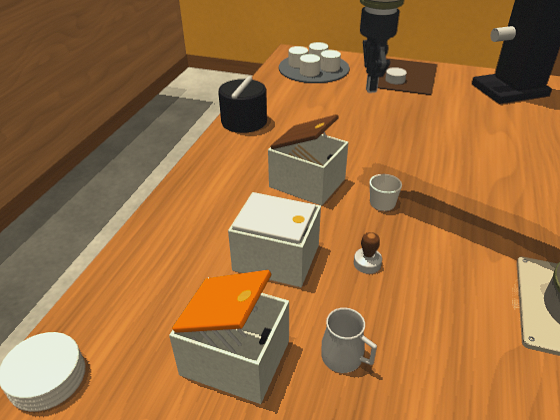

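View pics/t6.png

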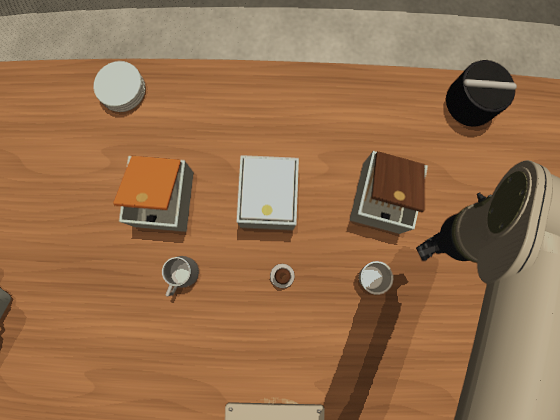

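Both lids are ajar: the orange front edge is near (268,273) and the walnut one near (336,118) in the side view. White is still shut, and the jug, tamper and cup are where they were at (180,271), (283,276) and (376,278) in the top view. The gripper is touching nothing.

```bash
python3 -c "
from workcell import manip
print(manip.hand_in())"
```

```text
the job is handed in; nothing more can be done
None
```

I opened the orange lid first and then the walnut lid, and handed the job in at about 11.5 s of the 40 s allowed. Each was pressed on its brass mark with the shut fingertips until it hit its stop, at about 8.5 N upward force at the wrist. The lid sprang up as the fingers rose.

The last side and top pictures showed both lids ajar and the white caddy still shut. The jug, tamper and cup were in the same places as at the start, and the arm was clear with only sensor noise on the force reading.

The two fixed cameras put the walnut mark about 5 mm apart. I aimed between the two, and the wrist picture agreed with that aim to within 3 pixels. No check failed.

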